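# Load the glued plate with the spatula and hold the bonding press at four clicks

## Robot

A 6-joint arm with a two-finger parallel gripper is mounted at the origin on the work surface. World frame = base frame: x ahead of the robot, y to its left, z up, the work surface at z = 0. Lengths are in mm, angles in degrees, forces in N, time in s.
With the tool pointing down it reaches from about 300 to 850 mm from the base axis. Payload 4.2 kg.
Tool frame: the origin (TCP) lies midway between the tips of the shut fingers; the grasp point (between the pads) lies 19 mm behind it; z points along the fingers, y is the line along which they close (so a half turn about z gives the same grasp; the last joint's range is limited). The gripper opens to 91 mm and grips with 3 to 60 N. Pads are 32 mm wide; open, the fingers measure 118 mm over their backs; the gripper's body (76 mm by 178 mm) begins 60 mm behind the grasp point.
Start: joints at [76.031, 18.312, 89.639, -0, 72.044, -1.146], TCP at [127.614, 560.676, 213.976] pointing down, gripper open.
Joint ranges: [-177.97, 177.97], [-48.28, 115.42], [12.27, 149.76], [-77.06, 257.06], [2.81, 150.46], [-146.56, 146.56]. Speed limits (degrees/s): [147.25, 147.25, 180, 180, 180, 180].

## Interface

Orientations are given as [roll, pitch, yaw] about the fixed x, y, z axes, in that order (R = Rz(yaw) Ry(pitch) Rx(roll)).
In Python, from workcell import env gives the robot as it stands.
- The arm moves only by the shell command python3 -m jog 'ROWS' [FORCE]. ROWS is a JSON object of lists of equal length, an entry for each row: "jaw": the finger opening in mm, from 0 to 91.2; "slide": the shift along the tool's x, y, z in units of 30 mm (1.0 is 30 mm), a list of three; "spin": the turn about the tool's z in units of 8 degrees (1.0 is 8 degrees). In form: {"jaw": [jaw, ...], "slide": [[dx, dy, dz], ...], "spin": [spin, ...]}. A call has 1 to 10 rows; each row shifts and turns the commanded pose from where the row before left it, along the tool's axes as they then stand; what a row does not reach is not made up. A row lasts 1/10 s, in which the tool goes at most 50 mm and 8.59 degrees, less where a joint would pass 70% of its speed; a pose out of reach is approached as far as the arm can. A call is refused whole if a number of a shift passes 1 or a number of a turn 1, either way. A call with a gripper value outside its range is refused whole. The fingers move at their own pace and stop on an object; FORCE is the grip in N (left out, the last holds). Time passes only in rows, so rows that do not move let the fingers close. It gives the time, the measured TCP pose, the force, the opening and the grip force at its end, in the units of the state.
- env.state(): the state, without advancing time (a new reading comes with each control period).
- env.grab_frame(name): name is "scene" or "top" or "wrist"; returns the picture (480x640x3 uint8, red, green, blue); there is no depth.
- env.camera_model(name): a dict with "fx", "fy", "cx", "cy" (pixels), "camera_from_world" (4x4, takes a point from world to camera coordinates). Camera axes: x right, y up, looking along -z (the intrinsics and any distortion apply to the point x, -y, -z); pixel columns grow to the right and rows downward; lengths in mm; the calibration is good to about 2 mm. The wrist camera is an equidistant fisheye: a pixel r from the principal point sees the ray r / f radians off the axis. A picture is of the moment at which its call begins: read the wrist's pose just before it. camera_model takes no time and is no camera call; for the wrist camera it gives the pose at the moment of the call.
- env.job_done(): hands the job in; it is judged then, once.
The state is a dict: "time_s": time; "qpos": joint angles; "qvel": joint speeds; "effort": joint torques, N m; "ee_pos": TCP position; "ee_rot": TCP orientation; "force": force on the tool from outside, world axes, zero at the start; "torque": the same for the moment, N m; "gripper_width": finger opening in mm; "gripper_force": force on a finger pad.
Only numpy, scipy, OpenCV 4.12 (cv2) and the standard library are available. Lean on these libraries where they do the work, as an engineer would, in place of code of your own. Each camera call takes 0.05 s, during which the arm holds its last target. There are 200 camera calls.

## Task

The freshly glued aluminium plate on its low rest must not be touched with the fingers: slide the spatula under it, carry it level to the ratchet press, set it down in the press's nest, draw the spatula out and lay it flat on the bench clear of the press. Then push the press lever down exactly four clicks (each can be felt), never going past the fourth, and finish while still holding the lever down there with the fingers, because it springs back up if let go. Leave everything else on the bench where it is.

Things in the scene. Friction and masses are not known exactly. Their poses are not given: they have to be found in the camera images.
- plate: Flat aluminium plate, 60 (x) x 90 (y) x 6 mm thick, 100 g, with a 5 mm high, 10 mm wide steel bush standing on each of its four corners. Lies bushes up on the rest. Origin: centre of its underside; z up.
- rest: Low fixed rest: base 80 (x) x 110 (y) x 6 mm with two white strips 76 mm long (x), 14 mm wide, tops 20 mm above the bench. Between them, under the plate, a slot 60 mm wide (y -30 to 30) and 14 mm high, open at both x ends. Origin: centre of its underside on the bench; -x end roughly to the robot. At the start the plate lies centred on it to 5 mm, square to 0.06 rad.
- spatula: Lifting spatula, 160 g: steel blade 40 mm wide, 3 mm thick, from 20 mm behind the origin to 125 mm ahead of it (+x); over the origin an upright wooden grip 18 mm wide (y), 34 mm long (x), 37 to 102 mm above the blade's underside, to be gripped from above across y. Origin: under the grip, on the underside. Starts flat on the bench, blade pointing roughly to +y.
- press: Fixed bench press. Origin: underside, below the nest's centre; front (-x) roughly to the robot. Base 6 mm thick, x -45 to 55, y -105 to 145 mm. White double post 190 mm tall (x -20 to 20, y 78 to 122 mm) carries the lever's pivot at y = 100, z = 90 mm; the lever reaches over the nest towards -y.
- nest (a point): Centre of the plate's seat in the press, 20 mm above the bench, axes as the press. Two strips as on the rest (same slot along x, 60 mm wide, 14 mm high, closed at the back) between guides 6 mm above the seat, at y = +-50 mm and at the back x = 35 mm; front (-x) open. The plate goes in as it lies on the rest, with 5 mm play. Lever up, the foot hangs 40 mm above the seat.
- lever_grip (a point): Centre of the black cross bar at the free end of the lever, 60 mm long along x, 20 mm thick, 200 mm from the pivot on a steel bar 16 mm wide, at about y = -88 mm of the press and 159 mm above the bench when up. Pushed down, it sinks about 20 mm per click, in an arc about the pivot.
- lever (a joint): Lever angle: 0 up at rest, grows as the bar is pushed down, stop at 0.62 rad. Clicks every 0.1 rad: resistance peaks on leaving a notch (about 0.03 rad past it), then drops by about 4 N as the pawl passes the tooth tip (0.05, 0.15, 0.25, 0.35, 0.45 rad) into the next notch: that drop is the click. First notch at 0.1, fourth at 0.4. Pushing takes 3 to 12 N at the bar; let go, it springs right back.
- press_foot: Rubber-tipped sprung foot (16 mm ball) under the middle of the lever. It meets the plate in the nest between clicks three and four and presses it with about 3 N at the fourth. Origin: the tip of the ball.
- jar: Bystander: glass jar with white cap, 56 mm wide, 100 mm high. Origin: centre of underside.
- nut_tray: Bystander: blue tray with steel nuts, 150 x 200 x 25 mm. Origin: centre of underside.
- hole_block: Bystander: aluminium block with five holes, 35 x 140 x 30 mm. Origin: centre of underside.
- screwdriver: Bystander: screwdriver lying down.
- tube_cup: Bystander: clear cup with white plastic tubes, 76 mm wide, 190 mm high with the tubes. Origin: centre of underside.
Not all that is in view belongs to the job. Of the things that look like the spatula, the middle-sized one is meant.

How it is judged:
By the outcome, as a careful person would: the job done as asked, in the order asked, and still so for the second after the job is handed in, while the arm keeps its last pose, push and grip.
It also fails if it takes over 72 s, if anything falls off the work surface, if the arm or the gripper's body presses on something with over 40 N, if the wrist force passes 120 N, or if a joint passes its speed limit or range.

## Working session

There is one attempt and no reset: what is moved stays moved. The work goes in short steps, Python scripts to look and compute and a shell command to move; the robot and the scene stay as the last step left them, time stands still between calls to the robot, and variables do not carry over. Pictures are saved under pics/ and viewed, at most 10 in all, crops included, and the job is handed in when it is done.

```bash
ls; mkdir -p pics; python3 - <<'E'
from workcell import env
import cv2,numpy as np
np.set_printoptions(precision=3,suppress=True)
print(env.state())
for n in("scene","top","wrist"):
    m=env.camera_model(n);print(n,m)
    cv2.imwrite(f"pics/{n}0.png",env.grab_frame(n)[:,:,::-1])
E
```

```text
pics
{'time_s': 0.0, 'qpos': array([76.03 , 18.351, 89.707, -0.002, 72.045, -1.146]), 'qvel': array([-0.017, -0.013,  0.016,  0.103,  0.074, -0.064]), 'effort': array([  0.002, -41.247, -23.197,   0.073,   0.046,  -0.   ]), 'ee_pos': array([127.506, 560.155, 213.121]), 'ee_rot': array([-179.897,   -0.   ,  167.178]), 'force': array([-0.285,  0.138,  0.77 ]), 'torque': array([-0.04 ,  0.012,  0.029]), 'gripper_force': 0.0, 'gripper_width': 91.28203796585456}
scene {'fx': 538.1586556775563, 'fy': 538.1586556775563, 'cx': 324.96949847416494, 'cy': 246.2981610181829, 'camera_from_world': array([[    0.038,     0.999,    -0.012,   -34.189],
       [   -0.851,     0.038,     0.524,   384.745],
       [    0.524,    -0.01 ,     0.852, -1448.951],
       [    0.   ,     0.   ,     0.   ,     1.   ]])}
top {'fx': 439.396721883118, 'fy': 439.396721883118, 'cx': 319.2098021637203, 'cy': 234.72629526857645, 'camera_from_world': array([[    0.013,    -1.   ,    -0.001,    16.469],
       [    0.983,     0.012,     0.182,  -556.924],
       [   -0.182,    -0.003,     0.983, -1146.707],
       [    0.   ,     0.   ,     0.   ,     1.   ]])}
wrist {'fx': 371.64829954431775, 'fy': 371.64829954431775, 'cx': 319.0595196542473, 'cy': 228.06692029572523, 'camera_from_world': array([[   0.222,    0.975,   -0.002, -574.028],
       [  -0.944,    0.215,   -0.252,   29.776],
       [  -0.245,    0.058,    0.968, -389.767],
       [   0.   ,    0.   ,    0.   ,    1.   ]])}
```

View pics/top0.png

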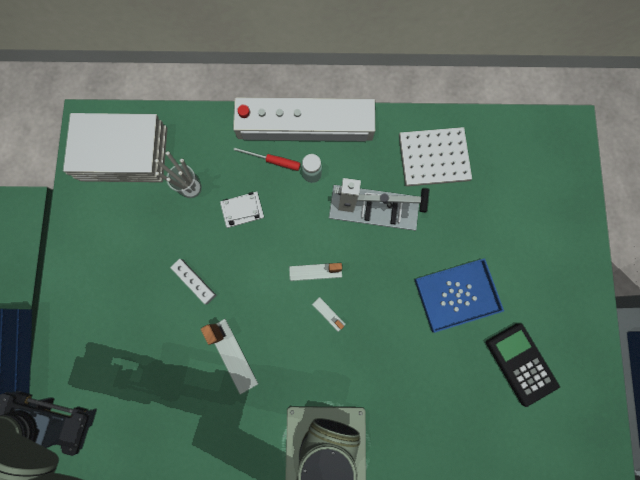

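View pics/scene0.png

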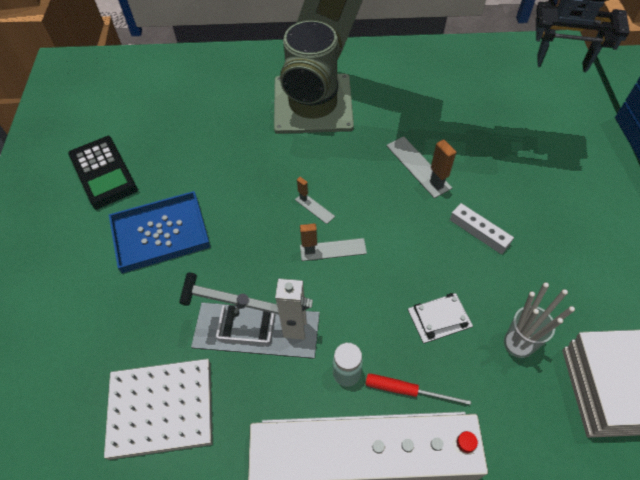

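Spatula-like things: large at top (230,350), medium at (316,271), small at (329,314). The task means the medium one, with its grip at (335,267) and blade pointing to image-left (+y). The plate on its rest is at (242,209). The press is at (375,207), with its bar end at (424,200).

```bash
cat > h.py <<'E'
import numpy as np, cv2
from workcell import env
from scipy.spatial.transform import Rotation as R
np.set_printoptions(precision=2,suppress=True)
def ray(name,px,m=None):
    m=m or env.camera_model(name); T=np.array(m["camera_from_world"])
    px=np.atleast_2d(np.float64(px)); a=(px-[m["cx"],m["cy"]])/[m["fx"],m["fy"]]
    if name=="wrist":
        r=np.linalg.norm(a,axis=1,keepdims=True)+1e-12
        d=np.hstack([a/r*np.sin(r),np.cos(r)])
    else: d=np.hstack([a,np.ones((len(a),1))])
    d=d*[1,-1,-1]
    Rm=T[:3,:3]; o=-Rm.T@T[:3,3]; d=d@Rm
    return o,d/np.linalg.norm(d,axis=1,keepdims=True)
def plane(name,px,z,m=None):
    o,d=ray(name,px,m); return o+d*((z-o[2])/d[:,2:])
def tri(*views):  # (name,px,m)
    A=np.zeros((3,3));b=np.zeros(3);L=[]
    for v in views:
        o,d=ray(*v); P=np.eye(3)-np.outer(d[0],d[0]);A+=P;b+=P@o;L.append((o,P))
    x=np.linalg.solve(A,b); return x,[float(np.linalg.norm(P@(x-o))) for o,P in L]
def proj(name,p,m=None):
    m=m or env.camera_model(name);T=np.array(m["camera_from_world"]);c=T[:3,:3]@np.array(p)+T[:3,3]
    a=c*[1,-1,-1]
    if name=="wrist":
        th=np.arctan2(np.hypot(a[0],a[1]),a[2]);s=a[:2]/np.hypot(a[0],a[1])*th
    else: s=a[:2]/a[2]
    return s*[m["fx"],m["fy"]]+[m["cx"],m["cy"]]
E
python3 - <<'E'
from h import *
s=cv2.imread("pics/scene0.png");t=cv2.imread("pics/top0.png")
c=lambda im,x,y,w,h:cv2.resize(im[y:y+h,x:x+w],(400,300),interpolation=cv2.INTER_CUBIC)
cv2.imwrite("pics/c1.png",np.vstack([np.hstack([c(t,280,250,80,60),c(s,290,210,80,60)]),np.hstack([c(s,400,282,80,60),c(s,180,270,160,120)])]))
print(plane("top",[[335,267],[316,271],[242,209],[367,210],[395,212],[424,200],[349,186],[242,209]],0))
for n,im in(("top",t),("scene",s)):
    hsv=cv2.cvtColor(im,cv2.COLOR_BGR2HSV)
    for lab,mk in(("white",(hsv[...,1]<40)&(hsv[...,2]>140)),("orange",(hsv[...,0]<14)&(hsv[...,1]>100)&(hsv[...,2]>60))):
        cs,_=cv2.findContours(mk.astype(np.uint8),0,2)
        for k in cs:
            if cv2.contourArea(k)>40: print(n,lab,np.array(cv2.minAreaRect(k)[0]),cv2.minAreaRect(k)[1:],cv2.contourArea(k))
E
```

```text
[[ 474.59  -21.89    0.  ]
 [ 462.69   31.26    0.  ]
 [ 638.64  246.56    0.  ]
 [ 640.12 -112.87    0.  ]
 [ 635.21 -193.22    0.  ]
 [ 671.82 -277.57    0.  ]
 [ 711.11  -61.13    0.  ]
 [ 638.64  246.56    0.  ]]
top white [361. 468.] ((22.0, 6.0), 90.0) 114.0
top white [352. 424.] ((30.0, 22.0), 90.0) 274.0
top white [293.9  432.36] ((14.138326644897461, 47.513187408447266), 3.012787342071533) 316.0
top white [232.1 355.7] ((72.89581298828125, 20.124608993530273), 63.43495178222656) 914.5
top white [328.57 313.9 ] ((37.72390365600586, 10.501300811767578), 46.63658142089844) 286.5
top white [315.2  271.27] ((14.249410629272461, 51.36912155151367), 85.91438293457031) 526.5
top white [191.44 280.58] ((49.840789794921875, 13.32857608795166), 46.636573791503906) 621.5
top white [374.14 210.81] ((87.10828399658203, 25.340091705322266), 7.907163143157959) 833.5
top white [624. 233.] ((62.0, 30.0), 90.0) 1056.0
top white [241.25 208.93] ((26.83797264099121, 39.29219436645508), 74.74488067626953) 893.5
top white [379.84 195.31] ((80.35592651367188, 18.54367446899414), 15.945395469665527)
[... 2679 characters left out ...]
34338378906) 789.0
scene white [314.53 207.31] ((40.745887756347656, 10.607013702392578), 37.405357360839844) 280.5
scene white [417.81 165.12] ((70.09263610839844, 18.73101234436035), 48.012786865234375) 703.0
scene white [346.5 107.5] ((9.0, 23.0), 0.0) 61.5
scene white [499.   2.] ((4.0, 26.0), 90.0) 73.5
scene white [108.  10.] ((20.0, 24.0), 90.0) 299.5
scene orange [466.96 441.69] ((20.523906707763672, 19.691856384277344), 56.3099365234375) 308.0
scene orange [391.68 384.75] ((53.53794479370117, 13.856880187988281), 13.240520477294922) 654.5
scene orange [308. 229.] ((10.0, 14.0), 90.0) 87.0
scene orange [446.71 158.74] ((37.90994644165039, 15.618073463439941), 86.05481719970703) 150.0
```

View pics/c1.png

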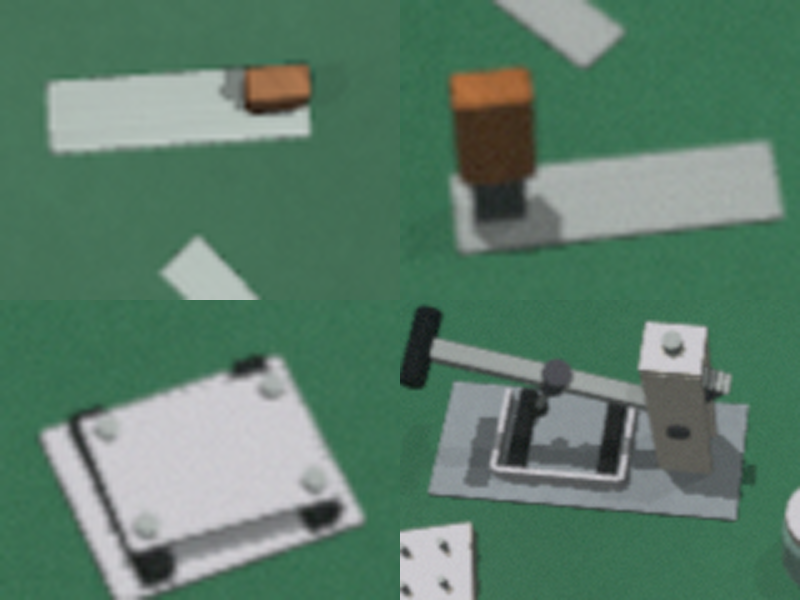

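The crop confirms it: the medium spatula has its orange grip at the -y end and its blade pointing to +y. The plate lies on the white rest, with the black strip ends showing. The lever is up on the press. Next I move over the spatula for a wrist view.

```bash
R8='[-0.95,-0.98,0]'; 
python3 -m jog '{"jaw":[91,91,91,91,91,91,91,91,91,91],"slide":[[-0.95,-0.98,0],[-0.95,-0.98,0],[-0.95,-0.98,0],[-0.95,-0.98,0],[-0.95,-0.98,0],[-0.95,-0.98,0],[-0.95,-0.98,0],[-0.95,-0.98,0],[-0.95,-0.98,0],[-0.95,-0.98,0]],"spin":[0,0,0,0,0,0,0,0,0,0]}' 
python3 -m jog '{"jaw":[91,91,91,91,91],"slide":[[-0.95,-0.98,0],[-0.95,-0.98,0],[-0.95,-0.98,0],[-0.95,-0.98,0],[-0.95,-0.98,0]],"spin":[0,0,0,0,0]}'
python3 -m jog '{"jaw":[91,91,91,91,91,91,91,91,91,91],"slide":[[0,0,0],[0,0,0],[0,0,0],[0,0,0],[0,0,0],[0,0,0],[0,0,0],[0,0,0],[0,0,0],[0,0,0]],"spin":[1,1,1,1,1,1,1,1,1,0]}'
python3 - <<'E'
from h import *
m=env.camera_model("wrist");im=env.grab_frame("wrist")[:,:,::-1]
cv2.imwrite("pics/w1.png",im);np.save("pics/w1.npy",m,allow_pickle=True)
T=m["camera_from_world"];print(-T[:3,:3].T@T[:3,3],env.state()["time_s"],env.state()["ee_pos"],env.state()["ee_rot"])
E
```

```text
time_s: 1.15
ee_pos: [340.7, 209.2, 213.9]
ee_rot: [180.0, 0.0, 167.2]
force: [0.8, 0.9, -1.1]
gripper_width: 91.4
gripper_force: 0.0
time_s: 1.65
ee_pos: [447.0, 34.2, 213.9]
ee_rot: [180.0, -0.0, 167.2]
force: [0.7, 1.3, -0.1]
gripper_width: 90.9
gripper_force: 0.0
time_s: 2.65
ee_pos: [446.4, 35.8, 213.7]
ee_rot: [-180.0, -0.0, 95.2]
force: [0.1, 0.4, 0.8]
gripper_width: 90.7
gripper_force: 0.0
[441.7  105.84 384.24] 2.7 [446.41  35.78 213.76] [-179.98   -0.     95.34]
```

View pics/w1.png

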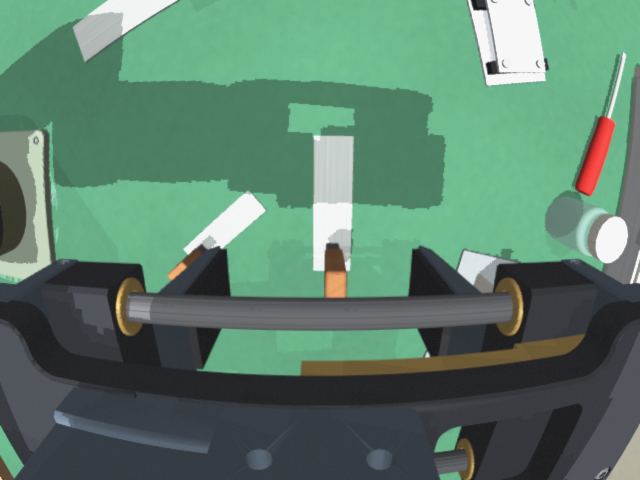

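The wrist view shows the medium blade from (314,136) to (350,270) with its grip at (335,275). The small spatula is at (225,225) and the rest's corner at upper right (515,40).

```bash
python3 - <<'E'
from h import *
m=np.load("pics/w1.npy",allow_pickle=True).item();w=cv2.imread("pics/w1.png")
hs=cv2.cvtColor(w,cv2.COLOR_BGR2HSV);mk=((hs[...,1]<45)&(hs[...,2]>110)).astype(np.uint8)
r=np.zeros_like(mk);r[120:285,295:372]=1;mk*=r
cs,_=cv2.findContours(mk,0,2);k=max(cs,key=cv2.contourArea)
P=plane("wrist",k[:,0],3,m)[:,:2].astype(np.float32);q=cv2.minAreaRect(P);print("wrist blade",q,cv2.boxPoints(q))
s=cv2.imread("pics/scene0.png");t=cv2.imread("pics/top0.png")
for n,im,roi in(("top",t,(285,255,345,287)),("scene",s,(298,235,370,262))):
    hs=cv2.cvtColor(im,cv2.COLOR_BGR2HSV);mk=((hs[...,1]<60)&(hs[...,2]>90)).astype(np.uint8)
    r=np.zeros_like(mk);r[roi[1]:roi[3],roi[0]:roi[2]]=1
    cs,_=cv2.findContours(mk*r,0,2);k=max(cs,key=cv2.contourArea)
    q=cv2.minAreaRect(plane(n,k[:,0],3)[:,:2].astype(np.float32));print(n,q,cv2.boxPoints(q))
# heights: blade tip corners, grip-top corners top/scene
for n,a,b in(("tipcorner -x",(289.8,280.4),(366+78/80*0,0)),):pass
crop=lambda x,y:(280+x/5-.5,250+y/5-.5); cs_=lambda x,y:(290+(x-400)/5-.5,210+y/5-.5)
for nm,a,b in(("tip-x",crop(53,152),cs_(770,143)),("tip+x",crop(49,84),cs_(783,217)),("grip y+ -x",crop(251,97),cs_(533,70)),("grip y+ +x",crop(246,67),cs_(533,97)),("grip y- +x",crop(308,66),cs_(454,107)),("grip y- -x",crop(310,95),cs_(451,75))):
    print(nm,tri(("top",a),("scene",b)))
print("small grip",plane("top",[338,323],40))
# wrist vs top: tip centre height
print("tip mid wrist+top",tri(("wrist",(333.5,136),m),("top",((crop(51,118))))))
E
```

```text
wrist blade ((461.95196533203125, 32.26615905761719), (40.57425308227539, 145.6548309326172), 4.756580352783203) [[435.7  103.16]
 [447.77 -41.99]
 [488.21 -38.63]
 [476.13 106.53]]
top ((461.3707580566406, 34.33469009399414), (42.27885437011719, 145.7638702392578), 4.523087501525879) [[434.55 105.32]
 [446.04 -39.99]
 [488.19 -36.65]
 [476.7  108.66]]
scene ((462.1583557128906, 34.09634780883789), (42.85689163208008, 146.21786499023438), 4.492556571960449) [[435.07 105.3 ]
 [446.52 -40.47]
 [489.25 -37.11]
 [477.79 108.66]]
tip-x (array([436.73, 103.99,   2.71]), [0.95778341982251, 0.9577834198225472])
tip+x (array([474.9 , 107.14,   0.95]), [0.8110290606580148, 0.8110290606580071])
grip y+ -x (array([458.37,  -2.73, 101.09]), [2.1302191116060287, 2.1302191116060243])
grip y+ +x (array([473.53,  -1.54, 103.53]), [0.5617284939661115, 0.5617284939661141])
grip y- +x (array([474.84, -34.01, 100.25]), [0.1661280930060924, 0.16612809300608908])
grip y- -x (array([459.69, -35.01, 101.55]), [0.18954993399821998, 0.18954993399822487])
small grip [[321.19 -29.39  40.  ]]
tip mid wrist+top (array([456.09, 104.66,  -0.18]), [0.2430420117741144, 0.24304201177399753])
```

```bash

python3 -m jog '{"jaw":[50,50,50,50,50,50,50,50,50,50],"slide":[[-0.94,0.26,0],[-0.94,0.25,0],[0,0,0.8],[0,0,0.8],[0,0,0.8],[0,0,0.8],[0,0,0.8],[0,0,0.8],[0,0,0.4],[0,0,0]],"spin":[0.06,0,0,0,0,0,0,0,0,0]}' 
python3 -m jog '{"jaw":[0,0,0,0,0,0,0,0],"slide":[[0,0,0],[0,0,0],[0,0,0],[0,0,0],[0,0,0],[0,0,0],[0,0,0],[0,0,0]],"spin":[0,0,0,0,0,0,0,0]}' 60
```

```text
time_s: 3.7
ee_pos: [465.2, -19.0, 56.3]
ee_rot: [-179.8, -0.0, 94.8]
force: [0.5, -0.3, 0.4]
gripper_width: 50.2
gripper_force: 0.0
time_s: 4.5
ee_pos: [466.8, -19.1, 58.2]
ee_rot: [180.0, -0.0, 94.7]
force: [-1.6, -0.2, 2.4]
gripper_width: 17.7
gripper_force: 60.0
```

```bash

python3 -m jog '{"jaw":[0,0,0,0,0],"slide":[[0,0,-0.5],[0,0,-1],[0,0,-1],[0,0,-1],[0,0,0]],"spin":[0,0,0,0,0]}' 
python3 - <<'E'
from h import *
c=lambda x,y:(400+x/5-.5,282+(y-300)/5-.5)
b=plane("scene",[c(272,386),c(107,429),c(145,525),c(315,480)],31);print("bush",b,b.mean(0))
d=[b[0]-b[1],b[3]-b[2]];print([np.degrees(np.arctan2(v[1],v[0]))-90 for v in d],[np.linalg.norm(v) for v in d])
r=plane("scene",[c(40,432),c(280,356),c(362,520),c(122,600)],6);print("rest",r,r.mean(0))
for i,j in((0,1),(3,2)):
    v=r[j]-r[i];print(np.degrees(np.arctan2(v[1],v[0]))-90,np.linalg.norm(v))
p=lambda x,y:(180+(x-400)/2.5-.5,270+(y-300)/2.5-.5)
q=plane("scene",[p(450,382),p(748,405),p(738,518),p(430,493)],6);print("press",q)
for i,j in((0,1),(3,2)):
    v=q[j]-q[i];print(np.degrees(np.arctan2(v[1],v[0]))-90,np.linalg.norm(v))
M=q.mean(0)[:2];a=np.arctan2(*(q[1]-q[0])[:2][::-1])-np.pi/2;print("press origin",M-R.from_euler('z',a).as_matrix()[:2,:2]@[5,20])
E
```

```text
time_s: 5.0
ee_pos: [469.3, -19.2, 166.3]
ee_rot: [179.5, 0.1, 94.7]
force: [0.5, 0.1, -1.8]
gripper_width: 17.8
gripper_force: 60.0
bush [[610.23 276.43  31.  ]
 [626.59 206.3   31.  ]
 [669.11 215.9   31.  ]
 [652.65 286.84  31.  ]] [639.64 246.37  31.  ]
[np.float64(13.129015122217297), np.float64(13.05857864339977)] [np.float64(72.01477616839078), np.float64(72.81921298000204)]
rest [[615.23 183.27   6.  ]
 [584.46 288.89   6.  ]
 [660.27 310.     6.  ]
 [690.59 207.44   6.  ]] [637.64 247.4    6.  ]
16.242412683432235 110.01521449576771
16.46865037849234 106.94279050298356
press [[ 583.28 -252.93    6.  ]
 [ 615.39   -2.23    6.  ]
 [ 713.2   -13.32    6.  ]
 [ 681.72 -260.76    6.  ]]
-7.299709718676766 252.74983025157948
-7.251423248484372 249.43665602276718
press origin [ 640.9  -151.52]
```

```bash

python3 -m jog '{"jaw":[0,0,0,0,0,0,0,0,0],"slide":[[0.5,0,0],[1,0,0],[1,0.05,0],[1,0.05,0],[1,0.05,0],[1,0.05,0],[1,0,0],[0.7,0,0],[0.2,0,0]],"spin":[0,0,0,0,0,0,0,0,0]}' 
python3 -m jog '{"jaw":[0,0,0,0,0,0,0,0,0,0],"slide":[[0,0,0],[0,0,0],[0,0,0],[0,0,0],[0,0,0],[0,0,0],[0,0,0],[0,0,0],[0,0,0],[0,0,0]],"spin":[0.6,1,1,1,1,1,1,1,1,1]}'
python3 -m jog '{"jaw":[0,0,0,0],"slide":[[0,0,0],[0,0,0],[0,0,0],[0,0,0]],"spin":[0.6,0,0,0]}'
python3 - <<'E'
from h import *
m=env.camera_model("wrist");im=env.grab_frame("wrist")[:,:,::-1]
cv2.imwrite("pics/w2.png",im);np.save("pics/w2.npy",m,allow_pickle=True)
cv2.imwrite("pics/t2.png",env.grab_frame("top")[:,:,::-1]);cv2.imwrite("pics/s2.png",env.grab_frame("scene")[:,:,::-1])
s=env.state();print(s["ee_pos"],s["ee_rot"],s["qpos"])
E
```

```text
time_s: 5.9
ee_pos: [453.6, 204.1, 161.4]
ee_rot: [-179.9, 0.0, 94.8]
force: [-0.3, -0.8, -1.4]
gripper_width: 17.4
gripper_force: 60.0
time_s: 6.9
ee_pos: [453.9, 201.6, 161.8]
ee_rot: [180.0, 0.1, 17.5]
force: [-0.9, 0.4, -1.5]
gripper_width: 17.7
gripper_force: 60.0
time_s: 7.3
ee_pos: [454.3, 202.3, 162.6]
ee_rot: [180.0, 0.0, 13.1]
force: [-0.2, -0.5, -2.1]
gripper_width: 17.9
gripper_force: 60.0
[454.44 202.56 162.85] [-180.      0.01   13.12] [ 22.7   13.71 104.08   0.    62.22  99.57]
```

View pics/w2.png

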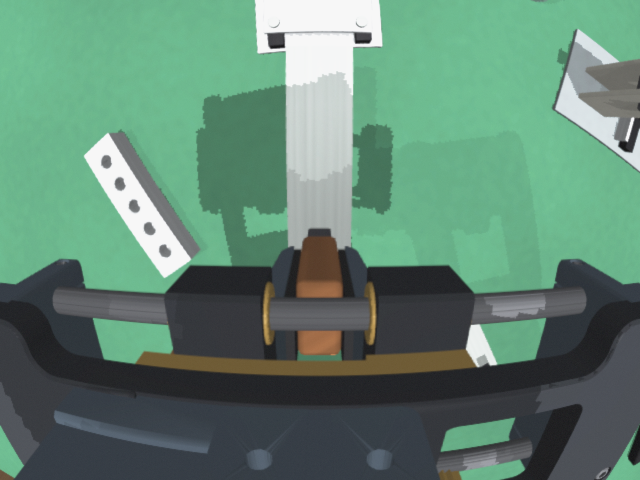

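The near bushes are at (275,21) and (363,21), and the rest's front corners at (257,52) and (382,46). The blade spans columns 287–354 and points at the middle of the slot.

```bash
python3 - <<'E'
from h import *
m=np.load("pics/w2.npy",allow_pickle=True).item()
b=plane("wrist",[(275,21),(363,21)],31,m);print("bushes",b);v=b[0]-b[1];print(np.degrees(np.arctan2(v[1],v[0]))-90,np.linalg.norm(v))
r=plane("wrist",[(257,52),(382,46)],6,m);print("rest front",r,r.mean(0));v=r[0]-r[1];print(np.degrees(np.arctan2(v[1],v[0]))-90,np.linalg.norm(v))
k=plane("wrist",[(268,39),(285,39),(354,36),(372,36)],20,m);print("strip ends",k)
# direction in tool frame from TCP
a=np.radians(13.1);e=np.array([[np.cos(a),np.sin(a)],[np.sin(a),-np.cos(a)]])
tc=np.array([454.4,202.5]);f=lambda p:(p[:,:2]-tc)@e.T
print("tool frame bush",f(b),"rest",f(r),"strips",f(k),"plate scene",f(np.array([[639.6,246.4]])),f(np.array([[637.6,247.4]])))
# blade edges width-> height at several rows
w=cv2.imread("pics/w2.png");g=cv2.cvtColor(w,cv2.COLOR_BGR2HSV)[...,1]
for y in(60,100,140,180,220):
    row=(g[y,270:370]<60).astype(int);i=np.where(row)[0];L,Rr=270+i[0],270+i[-1]
    o,d=ray("wrist",[(L-.5,y),(Rr+.5,y)],m);z0=100
    P=[o+d*((z-o[2])/d[:,2:]) for z in(80,130)];W=[np.linalg.norm((p[0]-p[1])) for p in P]
    print(y,L,Rr,"z for width 40:",np.interp(40,W[::-1],[130,80]), f(P[1])[:, 1])
s=cv2.imread("pics/s2.png");t=cv2.imread("pics/t2.png")
pt=[tc[0]+125*np.cos(a),tc[1]+125*np.sin(a),107];ps=proj("scene",pt);pp=proj("top",pt);print(ps,pp)
c=lambda im,q:cv2.resize(im[int(q[1])-30:int(q[1])+30,int(q[0])-40:int(q[0])+40],(400,300),interpolation=cv2.INTER_CUBIC)
qs=proj("scene",[640,-152,30]);qt=proj("top",[640,-152,30])
c2=lambda im,q:cv2.resize(im[int(q[1])-60:int(q[1])+60,int(q[0])-80:int(q[0])+80],(400,300),interpolation=cv2.INTER_CUBIC)
print(qs.astype(int),qt.astype(int))
cv2.imwrite("pics/c2.png",np.vstack([np.hstack([c(s,ps),c(t,pp)]),np.hstack([c2(s,qs),c2(t,qt)])]))
E
```

```text
bushes [[609.05 274.27  31.  ]
 [625.28 204.74  31.  ]]
13.139051122937147 71.39958115333778
rest front [[584.56 287.65   6.  ]
 [614.97 182.25   6.  ]] [599.77 234.95   6.  ]
16.09856140587631 109.70210047157113
strip ends [[595.02 278.22  20.  ]
 [597.73 264.12  20.  ]
 [613.49 208.6   20.  ]
 [617.57 193.93  20.  ]]
tool frame bush [[166.89 -34.85]
 [166.94  36.55]] rest [[146.07 -53.44]
 [151.81  56.12]] strips [[154.12 -41.88]
 [153.56 -27.53]
 [156.34  30.11]
 [156.98  45.33]] plate scene [[190.33  -0.78]] [[188.61  -2.21]]
60 286 352 z for width 40: 108.38260820440719 [-17.18  18.97]
100 286 352 z for width 40: 108.15226030260209 [-17.15  18.97]
140 286 352 z for width 40: 109.66405251560231 [-17.25  19.11]
180 287 351 z for width 40: 106.06581933095698 [-16.95  18.83]
220 288 351 z for width 40: 107.61400818270675 [-16.77  19.25]
[435.39 266.94] [239.84 222.53]
[244 320] [382 207]
```

View pics/c2.png

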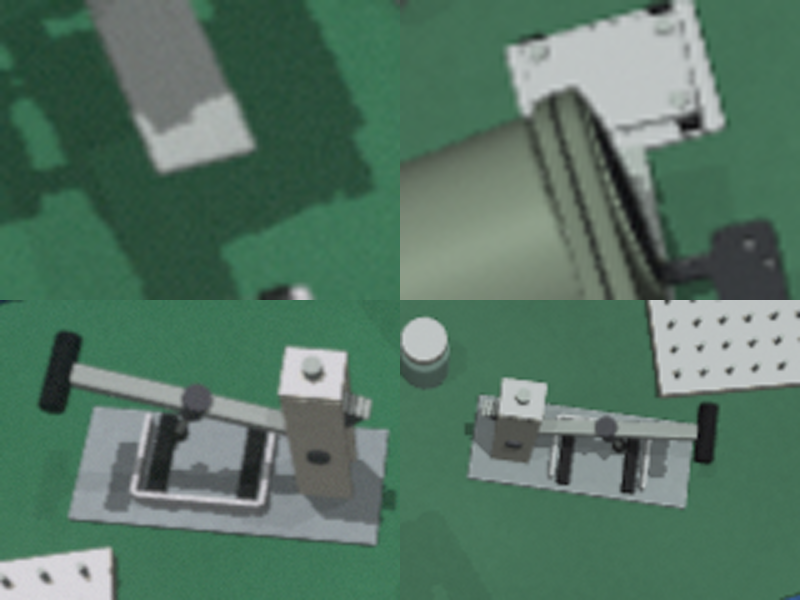

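Blade top is level at about 108 mm, as expected, with no sag. The wrist and scene bush positions agree at 31 mm height, so I go in.

```bash

python3 -m jog '{"jaw":[0,0,0,0,0,0,0,0],"slide":[[0,0,0.4],[0,0,0.8],[0,0,0.8],[0,0,0.6],[0,0,0.35],[0,0,0.18],[0,0,0],[0,0,0]],"spin":[0,0,0,0,0,0,0,0]}' 
python3 -m jog '{"jaw":[0,0,0,0,0,0,0,0,0,0],"slide":[[0.2,0,0],[0.4,0,0],[0.4,0,0],[0.4,0,0],[0.4,0,0],[0.4,0,0],[0.4,0,0],[0.3,0,0],[0.18,0,0],[0,0,0]],"spin":[0,0,0,0,0,0,0,0,0,0]}'
python3 - <<'E'
from h import *
cv2.imwrite("pics/w3.png",env.grab_frame("wrist")[:,:,::-1]);s=env.state();print(s["ee_pos"],s["force"])
E
```

```text
time_s: 8.25
ee_pos: [455.1, 202.9, 69.6]
ee_rot: [-180.0, -0.1, 13.1]
force: [0.9, 0.4, -1.7]
gripper_width: 17.8
gripper_force: 60.0
time_s: 9.25
ee_pos: [545.1, 223.8, 68.9]
ee_rot: [-180.0, -0.0, 13.1]
force: [0.8, 0.3, -1.0]
gripper_width: 17.6
gripper_force: 60.0
[544.4  223.58  68.9 ] [-0.39 -0.18 -2.3 ]
```

View pics/w3.png

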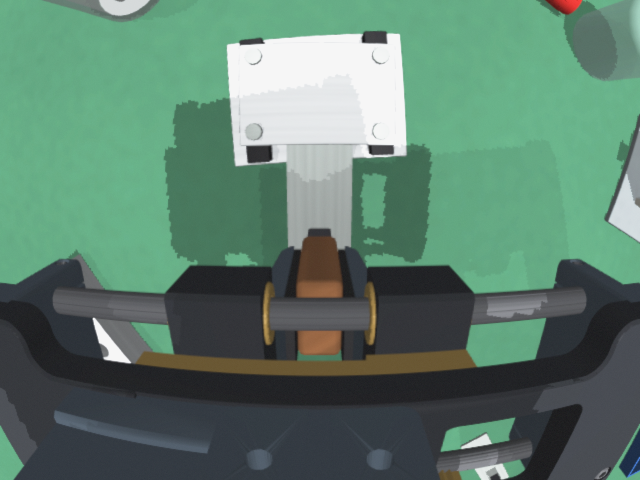

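Blade is centred under the plate: bushes at columns 253 and 380, blade at 287–352. Lifting gently.

```bash

python3 -m jog '{"jaw":[0,0,0,0,0,0,0,0,0,0],"slide":[[0,0,-0.1],[0,0,-0.1],[0,0,-0.1],[0,0,-0.1],[0,0,-0.2],[0,0,-0.3],[0,0,-0.4],[0,0,-0.4],[0,0,-0.3],[0,0,0]],"spin":[0,0,0,0,0,0,0,0,0,0]}' 
python3 - <<'E'
from h import *
w=env.grab_frame("wrist")[:,:,::-1];m=env.camera_model("wrist");cv2.imwrite("pics/w4.png",w);np.save("pics/w4.npy",m,allow_pickle=True)
s=env.state();print(s["ee_pos"],s["ee_rot"],s["force"])
for n in("w3","w4"):
    g=cv2.imread(f"pics/{n}.png");hs=cv2.cvtColor(g,cv2.COLOR_BGR2HSV)
    c=cv2.HoughCircles(cv2.GaussianBlur(hs[...,2],(3,3),0)[0:180,220:420],cv2.HOUGH_GRADIENT,1,40,param1=80,param2=9,minRadius=5,maxRadius=12)
    print(n,None if c is None else c[0]+[220,0,0])
E
```

```text
time_s: 10.3
ee_pos: [545.6, 224.0, 131.1]
ee_rot: [-180.0, -0.2, 13.1]
force: [-0.7, -0.3, -2.0]
gripper_width: 17.4
gripper_force: 60.0
[544.94 223.79 130.07] [-179.98   -0.11   13.09] [-0.53 -0.28 -1.58]
w3 [[380.5 130.5   9.6]
 [254.5 131.5   9.1]
 [252.5  54.5  10.3]
 [380.5  56.5   8.2]]
w4 [[254.5 129.5   8.8]
 [254.5  55.5   9.1]
 [379.5  53.5  10.3]
 [380.5 128.5   8.7]]
```

View pics/w4.png

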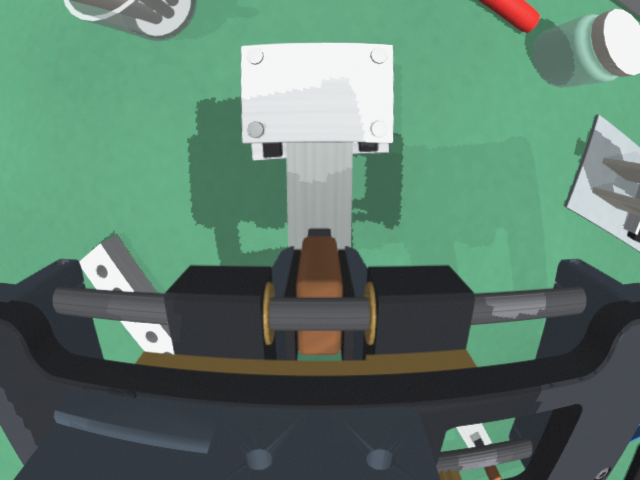

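Plate is carried level on the blade, with bushes at (254,130), (254,55), (380,53) and (380,128). Now travelling smoothly to the front of the press.

```bash

python3 -m jog '{"jaw":[0,0,0,0,0,0,0,0,0,0],"slide":[[-0.2,0.15,0],[-0.45,0.35,0],[-0.6,0.6,0],[-0.6,0.84,0],[-0.6,0.84,0],[-0.6,0.84,0],[-0.6,0.84,0],[-0.5,0.84,0],[-0.5,0.84,0],[-0.4,0.84,0]],"spin":[0,0,0,0,0,0,0,0,0,0]}' 
python3 -m jog '{"jaw":[0,0,0,0,0,0,0,0],"slide":[[-0.3,0.84,0],[-0.3,0.84,0],[-0.2,0.84,0],[-0.1,0.55,0],[0,0.35,0],[0,0.15,0],[0,0,0],[0,0,0]],"spin":[0,0,0,0,0,0,0,0]}' 
python3 -m jog '{"jaw":[0,0,0,0,0,0,0,0,0],"slide":[[0,0,0],[0,0,0],[0,0,0],[0,0,0],[0,0,0],[0,0,0],[0,0,0],[0,0,0],[0,0,0]],"spin":[0.15,0.35,0.5,0.55,0.5,0.35,0.15,0,0]}' 
python3 - <<'E'
from h import *
w=env.grab_frame("wrist")[:,:,::-1];m=env.camera_model("wrist");cv2.imwrite("pics/w5.png",w);np.save("pics/w5.npy",m,allow_pickle=True)
s=env.state();print(s["ee_pos"],s["ee_rot"],s["force"],s["time_s"])
E
```

```text
time_s: 11.35
ee_pos: [442.4, -15.9, 128.5]
ee_rot: [-180.0, 0.1, 13.1]
force: [0.5, -0.6, -2.7]
gripper_width: 17.7
gripper_force: 60.0
time_s: 12.15
ee_pos: [442.1, -124.5, 128.8]
ee_rot: [-180.0, 0.0, 13.1]
force: [0.6, -0.4, -1.9]
gripper_width: 17.6
gripper_force: 60.0
time_s: 13.05
ee_pos: [442.3, -124.8, 129.0]
ee_rot: [-180.0, 0.0, -7.3]
force: [0.3, -0.5, -2.6]
gripper_width: 18.1
gripper_force: 60.0
[ 442.32 -124.9   129.03] [-179.99    0.     -7.27] [-0.11 -0.39 -2.45] 13.1
```

View pics/w5.png

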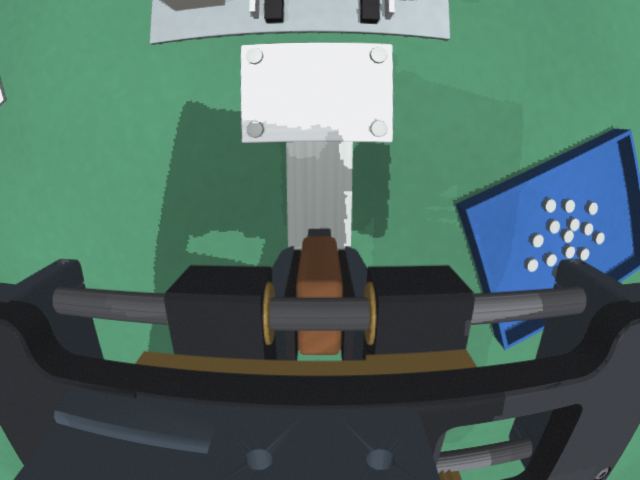

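The press base's front corners are at (152,41) and (449,38). The strip ends are at columns 265–284 and 361–379, row 22. The guides are at columns 251 and 391. The plate is unmoved on the blade.

```bash
python3 - <<'E'
from h import *
m=np.load("pics/w5.npy",allow_pickle=True).item()
a=np.radians(-7.27);e=np.array([[np.cos(a),np.sin(a)],[np.sin(a),-np.cos(a)]])
tc=np.array([442.32,-124.9]);f=lambda p:(np.atleast_2d(p)[:,:2]-tc)@e.T
P=lambda px,z:plane("wrist",px,z,m)
b=P([(152,41),(449,38)],6);print("base front",f(b),np.linalg.norm(b[0]-b[1]))
for z in (14,20): print("strip ends",z,f(P([(265,22),(284,22),(361,21.5),(379,21.5)],z)))
print("bush",f(P([(254.5,129.5),(254.5,55.5),(379.5,54),(380,128.5)],129-58.2+14)))
print("plate corners",f(P([(242,142.5),(393,142),(242,45),(392,44)],129-58.2+9)))
print("blade edge y",f(P([(287.5,190),(352.5,190)],129-55.2)))
print("scene nest",f(np.array([640.9,-151.5])))
w=cv2.imread("pics/w5.png");hs=cv2.cvtColor(w,cv2.COLOR_BGR2HSV)
for y in(5,12,18,25,30): print(y,[int(v) for v in hs[y,240:402:2,2]])
# strips & guides from initial crops (c2): scene lower-left, top lower-right tiles, scale 2.5
s=lambda x,y:(244-80+x/2.5-.5,320-60+(y-300)/2.5-.5); t=lambda x,y:(382-80+(x-400)/2.5-.5,207-60+(y-300)/2.5-.5)
print("post top centre tri",tri(("scene",s(314,370)),("top",t(523,396))))
X=tri(("scene",s(61,373)),("top",t(708,433)));print("bar",X)
print("strip front ends scene z20",f(plane("scene",[s(155,412),s(177,412),s(247,428),s(268,428)],20)))
print("strip back ends scene z20",f(plane("scene",[s(148,490),s(168,490),s(240,498),s(260,498)],20)))
print("strip front near ends tri",[ (tri(("scene",p),("top",q))[0], tri(("scene",p),("top",q))[1][0]) for p,q in((s(257,498),t(572,435)),(s(158,490),t(633,439)))])
print("strip front top z20",f(plane("top",[t(563,483),t(628,491)],20)))
E
```

```text
base front [[ 157.82 -139.58]
 [ 155.9   106.14]] 245.7290068785441
strip ends 14 [[161.75 -41.25]
 [161.07 -26.53]
 [161.7   32.47]
 [162.43  46.48]]
strip ends 20 [[159.87 -40.38]
 [159.21 -25.97]
 [159.83  31.79]
 [160.55  45.51]]
bush [[ 75.23 -36.93]
 [119.09 -36.84]
 [119.88  35.04]
 [ 75.75  35.4 ]]
plate corners [[ 67.75 -45.5 ]
 [ 67.99  44.2 ]
 [127.26 -45.34]
 [127.72  43.46]]
blade edge y [[ 37.81 -19.11]
 [ 37.81  20.87]]
scene nest [[200.35   1.26]]
5 [200, 199, 200, 200, 202, 238, 240, 233, 96, 109, 183, 184, 92, 54, 54, 56, 55, 58, 56, 58, 57, 36, 150, 192, 199, 202, 201, 202, 202, 204, 202, 203, 204, 202, 202, 202, 203, 201, 202, 202, 202, 203, 204, 205, 203, 202, 201, 202, 202, 202, 203, 204, 202, 203, 202, 203, 204, 206, 205, 160, 69, 47, 57, 57, 57, 57, 56, 54, 54, 57, 116, 138, 118, 87, 111, 238, 240, 224, 206, 205, 206]
12 [200, 201, 200, 201, 200, 142, 102, 95, 95, 118, 187, 187, 105, 52, 55, 55, 56, 58, 60, 58, 60, 42, 150, 190, 201, 200, 201, 200, 199, 200, 199, 200, 201, 201, 201, 202, 202, 201, 201, 201, 201, 201, 202, 202, 203, 204, 203, 202, 202, 202, 202
[... 1211 characters left out ...]
, 198, 199, 200, 201, 201, 203, 202, 202, 204, 204, 203, 203, 204, 207, 206, 208, 205, 206, 206, 206, 207, 208, 210, 210, 212, 212, 211]
post top centre tri (array([654.66, -51.75, 195.57]), [0.6553799026556588, 0.6553799026556428])
bar (array([ 629.56, -239.66,  158.23]), [1.375321228184866, 1.37532122818477])
strip front ends scene z20 [[162.42  49.9 ]
 [160.9   31.65]
 [170.44 -28.52]
 [168.99 -45.79]]
strip back ends scene z20 [[231.06  42.72]
 [229.71  26.67]
 [231.6  -32.09]
 [230.25 -48.06]]
strip front near ends tri [(array([ 668.28, -116.8 ,   -0.01]), 5.759150302949519), (array([ 662.01, -190.9 ,    9.35]), 0.3881603663212507)]
strip front top z20 [[161.55 -35.97]
 [162.55  37.53]]
```

```bash

python3 -m jog '{"jaw":[0,0,0,0,0,0,0],"slide":[[0,0,0.2],[0,0.05,0.4],[0,0.06,0.4],[0,0,0.3],[0,0,0.13],[0,0,0],[0,0,0]],"spin":[0,0,0,0,0,0,0]}' 
python3 -m jog '{"jaw":[0,0,0,0,0,0,0,0,0,0],"slide":[[0.15,0,0],[0.35,0,0],[0.5,0,0],[0.55,0,0],[0.55,0,0],[0.5,0,0],[0.4,0,0],[0.3,0,0],[0.15,0,0],[0,0,0]],"spin":[0,0,0,0,0,0,0,0,0,0]}'
python3 - <<'E'
from h import *
w=env.grab_frame("wrist")[:,:,::-1];m=env.camera_model("wrist");cv2.imwrite("pics/w6.png",w);np.save("pics/w6.npy",m,allow_pickle=True)
s=env.state();print(s["ee_pos"],s["ee_rot"],s["force"],s["time_s"])
E
```

```text
time_s: 13.8
ee_pos: [442.3, -128.4, 86.4]
ee_rot: [-180.0, -0.0, -7.3]
force: [0.1, -0.1, -2.6]
gripper_width: 17.3
gripper_force: 60.0
time_s: 14.8
ee_pos: [545.0, -141.6, 86.0]
ee_rot: [-180.0, -0.0, -7.3]
force: [-0.3, -0.1, -2.2]
gripper_width: 17.6
gripper_force: 60.0
[ 544.3  -141.45   85.99] [-179.99    0.05   -7.3 ] [-0.21  0.15 -2.56] 14.85
```

View pics/w6.png

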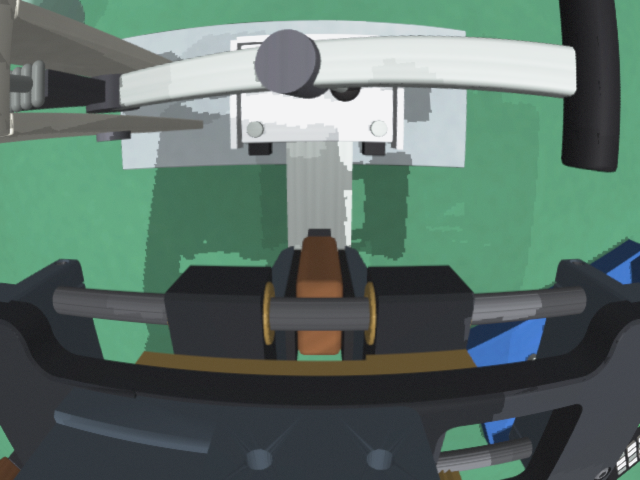

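The plate (columns 242–393) sits between the guides (231–238 and 397–404), centred under the lever. I check the front distance numerically.

```bash
python3 - <<'E'
from h import *
m=np.load("pics/w6.npy",allow_pickle=True).item()
a=np.radians(-7.3);e=np.array([[np.cos(a),np.sin(a)],[np.sin(a),-np.cos(a)]])
tc=np.array([544.3,-141.45]);f=lambda p:(np.atleast_2d(p)[:,:2]-tc)@e.T
P=lambda px,z:f(plane("wrist",px,z,m))
print("base front",P([(123,168),(466,166)],6),"strip front z20",P([(249,143),(271,143),(362,142),(385,142)],20),"strip front bottom z6",P([(260,154),(374,153)],6))
print("guides inner z26",P([(239,120),(396.5,120)],26),"outer",P([(231,120),(404,120)],26),"back guide",P([(250,38)],26))
print("plate",P([(242,142),(393,142)],85.9-58.2+9))
w=cv2.imread("pics/w6.png");hs=cv2.cvtColor(w,cv2.COLOR_BGR2HSV)[...,2]
print(hs[100,224:260].tolist(),hs[100,380:412].tolist());print(hs[28:60,246].tolist())
E
```

```text
base front [[  53.18 -145.19]
 [  52.6   104.55]] strip front z20 [[ 66.87 -44.42]
 [ 66.53 -30.2 ]
 [ 67.1   27.48]
 [ 67.43  42.3 ]] strip front bottom z6 [[ 58.84 -39.64]
 [ 59.46  37.37]]
guides inner z26 [[ 81.7  -49.43]
 [ 81.61  48.33]] outer [[ 81.92 -54.57]
 [ 81.81  53.13]] back guide [[134.2  -42.54]]
plate [[ 68.01 -45.51]
 [ 67.94  44.18]]
[203, 205, 204, 204, 206, 219, 237, 244, 245, 245, 245, 243, 205, 130, 107, 105, 125, 229, 244, 245, 245, 245, 245, 245, 245, 245, 245, 245, 245, 245, 245, 245, 245, 245, 245, 245] [245, 245, 245, 245, 245, 245, 245, 245, 245, 245, 245, 244, 215, 119, 91, 91, 120, 200, 243, 245, 245, 245, 244, 234, 176, 141, 136, 137, 136, 136, 137, 137]
[214, 214, 215, 206, 202, 202, 201, 211, 238, 244, 245, 245, 244, 241, 196, 116, 129, 232, 244, 243, 218, 206, 213, 223, 229, 231, 231, 231, 231, 232, 232, 233]
```

```bash

python3 -m jog '{"jaw":[0,0,0,0,0,0,0],"slide":[[0,0,0.1],[0,0,0.1],[0,0,0.1],[0,0,0.1],[0,0,0.1],[0,0,0.05],[0,0,0]],"spin":[0,0,0,0,0,0,0]}' 
python3 -m jog '{"jaw":[0,0,0,0,0],"slide":[[-0.1,0,0],[-0.2,0,0],[-0.3,0,0],[-0.4,0,0],[-0.5,0,0]],"spin":[0,0,0,0,0]}'
python3 -m jog '{"jaw":[0,0,0,0,0,0],"slide":[[-0.8,0,0],[-0.9,0,0],[-0.9,0,0],[-0.7,0,0],[-0.3,0,0],[0,0,0]],"spin":[0,0,0,0,0,0]}'
python3 - <<'E'
from h import *
w=env.grab_frame("wrist")[:,:,::-1];m=env.camera_model("wrist");cv2.imwrite("pics/w7.png",w)
cv2.imwrite("pics/t7.png",env.grab_frame("top")[:,:,::-1]);cv2.imwrite("pics/s7.png",env.grab_frame("scene")[:,:,::-1])
s=env.state();print(s["ee_pos"],s["ee_rot"],s["force"],s["time_s"])
# bright plate in scene: nest area diff
a=cv2.imread("pics/scene0.png");b=cv2.imread("pics/s7.png")
dm=(cv2.absdiff(a,b).max(2)>40).astype(np.uint8);r=np.zeros_like(dm);r[290:360,185:330]=1
cs,_=cv2.findContours(dm*r,0,2)
for k in cs:
    if cv2.contourArea(k)>15:
        q=plane("scene",k[:,0],26);M=R.from_euler('z',-7.3,degrees=True).as_matrix()[:2,:2];q=(q[:,:2]-[641.3,-152.5])@M
        print(cv2.boundingRect(k),"press frame",q.min(0),q.max(0))
E
```

```text
time_s: 15.55
ee_pos: [544.5, -141.5, 69.4]
ee_rot: [-180.0, 0.0, -7.3]
force: [-0.5, 0.2, -1.9]
gripper_width: 17.9
gripper_force: 60.0
time_s: 16.05
ee_pos: [498.9, -135.6, 69.7]
ee_rot: [-180.0, 0.0, -7.3]
force: [0.2, -0.0, -2.2]
gripper_width: 17.6
gripper_force: 60.0
time_s: 16.65
ee_pos: [391.5, -121.8, 69.8]
ee_rot: [-180.0, 0.0, -7.3]
force: [0.3, -0.7, -1.3]
gripper_width: 17.6
gripper_force: 60.0
[ 394.25 -122.48   69.98] [179.98  -0.12  -7.3 ] [ 0.51 -0.02 -1.87] 16.8
(221, 307, 49, 32) press frame [-31.12 -44.39] [31.75 47.17]
```

Plate is seated (scene check: ±31 × ±45 about the nest). Laying the spatula down here, about 70 mm clear of the press.

```bash

python3 -m jog '{"jaw":[0,0,0,0,0,0],"slide":[[0,0,0.1],[0,0,0.1],[0,0,0.1],[0,0,0.06],[0,0,0.03],[0,0,0]],"spin":[0,0,0,0,0,0]}' 
python3 - <<'E'
from h import *
s=env.state();print(s["ee_pos"],s["ee_rot"],s["force"])
E
```

```text
time_s: 17.4
ee_pos: [392.9, -122.1, 58.2]
ee_rot: [-180.0, 0.0, -7.3]
force: [-1.3, 0.6, 3.2]
gripper_width: 17.5
gripper_force: 60.0
[ 392.89 -122.06   58.23] [-179.99    0.01   -7.31] [-1.26  0.64  3.19]
```

```bash

python3 -m jog '{"jaw":[45,45,45,45,45,45,45,45,45,45],"slide":[[0,0,0],[0,0,0],[0,0,0],[0,0,0],[0,0,-0.3],[0,0,-0.8],[0,0,-1],[0,0,-1],[0,0,-1],[0,0,-0.8]],"spin":[0,0,0,0,0,0,0,0,0,0]}' 
python3 -m jog '{"jaw":[0,0,0,0,0,0,0,0,0,0],"slide":[[0.5,0.2,0],[1,0.4,0],[1,0.4,0],[1,0.4,0],[1,0.4,0],[1,0.4,0],[1,0.4,0],[1,0.31,0],[0.6,0,0],[0.24,0,0]],"spin":[0,0,0,0,0,0,0,0,0,0]}' 20
python3 -m jog '{"jaw":[0,0,0],"slide":[[0,0,0],[0,0,0],[0,0,0]],"spin":[0,0,0]}'
python3 - <<'E'
from h import *
t=env.grab_frame("top")[:,:,::-1];sc=env.grab_frame("scene")[:,:,::-1];cv2.imwrite("pics/t8.png",t);cv2.imwrite("pics/s8.png",sc)
s=env.state();print(s["ee_pos"],s["ee_rot"],s["force"],s["time_s"])
hs=cv2.cvtColor(sc,cv2.COLOR_BGR2HSV);mk=((hs[...,0]<14)&(hs[...,1]>100)&(hs[...,2]>60)).astype(np.uint8)
print("grip expected px",proj("scene",[393,-122,100]))
cs,_=cv2.findContours(mk,0,2)
for k in cs:
    if cv2.contourArea(k)>20:print(cv2.boundingRect(k))
mk=((hs[...,1]<60)&(hs[...,2]>90)).astype(np.uint8);p=proj("scene",[445,-128,3]);print(p)
n,l,st,_=cv2.connectedComponentsWithStats(mk);i=l[int(p[1]),int(p[0])]
if i:
    k=cv2.findContours((l==i).astype(np.uint8),0,2)[0][0];print(cv2.minAreaRect(plane("scene",k[:,0],3)[:,:2].astype(np.float32)))
E
```

```text
time_s: 18.4
ee_pos: [393.1, -122.2, 207.4]
ee_rot: [180.0, -0.1, -7.3]
force: [0.5, -0.6, -0.2]
gripper_width: 45.1
gripper_force: 0.0
time_s: 19.4
ee_pos: [631.4, -241.1, 202.8]
ee_rot: [-180.0, 0.1, -7.3]
force: [-0.1, 0.1, -0.4]
gripper_width: 0.1
gripper_force: 0.0
time_s: 19.7
ee_pos: [629.0, -240.2, 205.1]
ee_rot: [-180.0, 0.0, -7.3]
force: [-0.1, -0.2, 0.1]
gripper_width: 0.4
gripper_force: 0.0
[ 629.24 -240.3   205.42] [180.    -0.01  -7.3 ] [ 0.37  0.26 -0.38] 19.8
grip expected px [258.77 200.7 ]
(457, 431, 21, 22)
(365, 373, 54, 24)
(255, 196, 9, 15)
(437, 141, 18, 16)
[260.5  245.09]
((446.2170104980469, -127.91265869140625), (42.10737228393555, 146.80296325683594), 82.41358184814453)
```

Spatula lies flat as expected. Approach the bar, then press in small steps while reading the force.

```bash

g(){ grep -E "ee_pos|force: \[" | tr '\n' ' '; echo; }
python3 -m jog '{"jaw":[0,0,0,0],"slide":[[0,0,0.4],[0,0,0.4],[0,0,0.27],[0,0,0]],"spin":[0,0,0,0]}' |g
for i in 1 2 3 4 5 6 7 8 9 ; do python3 -m jog '{"jaw":[0],"slide":[[0,0.03,0.1]],"spin":[0]}' |g; done
```

```text
ee_pos: [628.7, -240.0, 170.3] force: [0.4, 0.2, -1.1] 
ee_pos: [630.0, -241.4, 169.7] force: [-0.4, -0.5, 0.4] 
ee_pos: [630.0, -242.2, 167.6] force: [-1.9, 1.8, 7.4] 
ee_pos: [629.9, -243.1, 165.3] force: [-1.8, 1.4, 6.5] 
ee_pos: [629.8, -244.0, 162.9] force: [-3.0, 2.4, 10.1] 
ee_pos: [629.7, -245.1, 160.1] force: [-3.8, -0.7, 6.1] 
ee_pos: [629.5, -246.4, 156.6] force: [-2.4, -0.3, 4.8] 
ee_pos: [629.4, -247.5, 153.1] force: [-2.6, -1.4, 4.9] 
ee_pos: [629.3, -248.5, 149.8] force: [-2.2, -2.3, 6.7] 
ee_pos: [629.2, -249.3, 147.1] force: [-2.9, -1.1, 9.3]
```

Click 1 came at about z=160. Continuing.

```bash

g(){ grep -E "ee_pos|force: \[" | tr '\n' ' '; echo; }
for i in 1 2 3 4 5 6 7; do python3 -m jog '{"jaw":[0],"slide":[[0,0.02,0.1]],"spin":[0]}' |g; done
for i in 1 2 3 4 5 6 7; do python3 -m jog '{"jaw":[0],"slide":[[0,0.01,0.1]],"spin":[0]}' |g; done
```

```text
ee_pos: [629.1, -250.0, 144.3] force: [-1.1, -1.5, 8.4] 
ee_pos: [629.0, -250.9, 141.3] force: [-0.6, -2.7, 6.2] 
ee_pos: [628.8, -251.7, 138.0] force: [-1.9, -3.2, 5.5] 
ee_pos: [628.7, -252.4, 134.7] force: [-1.6, -2.6, 4.2] 
ee_pos: [628.7, -253.1, 131.6] force: [-2.7, -2.8, 6.4] 
ee_pos: [628.6, -253.6, 128.9] force: [-1.8, -2.9, 8.0] 
ee_pos: [628.6, -254.0, 126.2] force: [-1.6, -2.4, 9.1] 
ee_pos: [628.5, -254.6, 123.4] force: [-2.8, -3.0, 7.8] 
ee_pos: [628.5, -255.0, 120.2] force: [-3.2, -3.3, 6.6] 
ee_pos: [628.4, -255.5, 116.9] force: [-1.4, -3.4, 6.2] 
ee_pos: [628.6, -255.5, 113.7] force: [-0.8, -4.1, 4.8] 
ee_pos: [628.5, -255.8, 110.7] force: [-2.2, -2.5, 7.2] 
ee_pos: [628.5, -256.0, 108.1] force: [-3.1, -3.4, 9.0] 
ee_pos: [628.5, -256.2, 105.5] force: [-3.5, -1.9, 10.1]
```

```bash

g(){ grep -E "ee_pos|force: \[" | tr '\n' ' '; echo; }
for i in 1 2 3; do python3 -m jog '{"jaw":[0],"slide":[[0,0,0.1]],"spin":[0]}' |g; done
for i in 1 2 ; do python3 -m jog '{"jaw":[0],"slide":[[0,0,0.05]],"spin":[0]}' |g; done
python3 -m jog '{"jaw":[0,0],"slide":[[0,0,0],[0,0,0]],"spin":[0,0]}' |g
```

```text
ee_pos: [628.5, -256.4, 102.6] force: [-3.5, -4.0, 9.8] 
ee_pos: [628.4, -256.6, 99.5] force: [-3.3, -4.3, 9.6] 
ee_pos: [628.4, -256.7, 96.3] force: [-2.8, -3.2, 7.9] 
ee_pos: [628.4, -256.8, 94.4] force: [-2.5, -4.1, 6.5] 
ee_pos: [628.4, -256.8, 93.0] force: [-2.2, -4.3, 7.3] 
ee_pos: [628.4, -256.8, 92.9] force: [-2.0, -3.9, 6.6]
```

```bash

python3 -m jog '{"jaw":[0,0,0,0],"slide":[[0,0,0.04],[0,0,0.02],[0,0,0],[0,0,0]],"spin":[0,0,0,0]}'
python3 - <<'E'
from h import *
sc=env.grab_frame("scene")[:,:,::-1];cv2.imwrite("pics/s9.png",sc)
a=cv2.imread("pics/s8.png");a0=cv2.imread("pics/scene0.png")
for nm,ref in(("vs before press",a),("vs start",a0)):
    d=(cv2.absdiff(ref,sc).max(2)>60).astype(np.uint8);d=cv2.morphologyEx(d,cv2.MORPH_OPEN,np.ones((3,3)))
    cs,_=cv2.findContours(d,0,2);print(nm,[cv2.boundingRect(k) for k in cs if cv2.contourArea(k)>20])
E
```

```text
time_s: 23.6
ee_pos: [628.4, -256.8, 91.4]
ee_rot: [179.8, -0.1, -7.3]
force: [-2.7, -4.1, 8.7]
gripper_width: 0.4
gripper_force: 3.8
vs before press [(239, 308, 25, 17), (306, 299, 6, 7), (249, 299, 27, 8), (201, 298, 20, 17), (155, 292, 14, 11), (117, 271, 28, 29), (143, 269, 52, 52), (193, 261, 43, 40), (126, 256, 20, 6), (248, 236, 17, 35), (117, 234, 14, 24), (129, 231, 15, 18), (102, 230, 18, 39), (199, 225, 25, 39), (90, 213, 11, 8), (175, 211, 33, 40), (174, 200, 10, 10), (81, 164, 16, 31), (79, 158, 12, 13), (64, 149, 8, 19), (69, 109, 36, 46), (131, 98, 30, 67), (103, 92, 52, 71), (165, 87, 50, 111), (91, 81, 111, 135), (130, 74, 30, 19), (168, 72, 7, 7), (144, 66, 24, 11), (83, 61, 9, 14), (213, 42, 17, 37), (74, 40, 67, 74), (142, 31, 37, 37), (177, 27, 30, 49), (121, 24, 8, 12), (59, 24, 58, 110), (129, 22, 13, 7), (122, 8, 10, 10), (146, 2, 47, 23), (292, 0, 8, 11), (197, 0, 19, 24)]
vs start [(434, 324, 26, 10), (222, 313, 47, 25), (240, 309, 10, 15), (259, 308, 12, 6), (228, 306, 6, 6), (416, 305, 16, 27), (211, 300, 7, 9), (248, 299, 24, 7), (447, 296, 19, 27), (155, 292, 13, 11), (119, 284, 20, 15), (134, 271, 6, 11), (141, 256, 54, 66), (190, 254, 48, 48), (300, 246, 6, 14), (309, 239, 57, 19), (300, 224, 16, 8), (252, 206, 15, 43), (164, 192, 15, 9), (80, 169, 16, 27), (99, 156, 7, 9), (104, 148, 8, 9), (395, 136, 23, 17), (297, 124, 10, 5), (344, 95, 7, 6), (112, 92, 65, 46), (281, 80, 6, 11), (170, 75, 19, 11), (207, 71, 8, 13), (95, 71, 39, 75), (91, 67, 107, 197), (363, 54, 12, 26), (583, 53, 10, 18), (594, 47, 6, 6), (338, 37, 33, 40), (536, 30, 20, 36), (275, 30, 10, 22), (537, 22, 11, 7), (610, 9, 19, 23), (537, 2, 9, 11), (146, 0, 64, 71)]
```

```bash
python3 -c "
from workcell import env
print(env.job_done())"
```

```text
the job is handed in; nothing more can be done
None
```

The plate is seated in the press nest, the spatula lies flat on the bench about 70 mm clear of the press, and the fingers are holding the lever down at its fourth click (about 0.395 rad); the job was handed in at about 24 s.

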